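Clamp the lens cell with the slip-clutch screw

TASK

Stand the loose lens cell upright in the channel of the bench clamp, down on its floor between the fence and the jaw, and let go. Then turn the clamp's knob clockwise, regripping as needed, until the cell is held and the knob's clutch first slips, and stop there: it must slip, but by no more than about 30 degrees in all. Leave the cell clamped upright, let go of the knob, and leave the other things on the bench where they are.

Things in the scene. Friction and masses are not known exactly. Their poses are not given: they have to be found in the camera images.
- cell_mid (a point): Centre of the loose lens cell, a plain aluminium block 20 mm thick (its x), 50 mm wide (its y), 64 mm high (its z, up), about 0.16 kg, standing on the bench at the start; this point is 32 mm above its underside. A 25 mm round lens, centred 20 mm above the underside, shows in both broad faces; the upper half of the broad faces is bare, for gripping across the 20 mm.
- nest (a point): Where the middle of the cell's underside belongs: on the clamp's channel floor, 12 mm above the bench. Axes: z up, y along the channel from jaw to fence. The channel is 25 mm wide (x) with side walls 10 mm high and takes the cell with its 50 mm width along y, either way round. The fence (44 mm wide, 28 mm above the floor) has its face at y = +25 mm.
- clamp: The grey bench clamp, screwed down; origin on the bench under the nest, axes as the nest's. Its hood spans y = -60 to -160 mm, x = -28 to 28 mm, 36 mm high; the jaw comes out of it along +y, and at first leaves the cell 8 to 32 mm of play along y. Set the cell down a few mm short of the fence; the jaw will push it home.
- knob_grip (a point): Mid-height on the upright axis of the round knurled steel knob that stands on the clamp's hood: about 58 mm above the bench, at y = -120 mm in the nest's frame; 36 mm across, 26 mm tall. It turns the clamp's screw through a slip clutch. Clockwise seen from above drives the jaw towards the fence, 10 mm per rad; 1.8 to 3.5 rad are needed. Drag when running free: about 0.06 N m.
- post: Bystander: a 13 mm steel post on a round foot 56 mm across, 84 mm tall; origin under its foot. Leave alone.
- case: Bystander: a flat grey lens case 75 x 75 x 22 mm; origin under its middle. Leave alone.
- driver: Bystander: a screwdriver 160 mm long lying on the bench. Leave alone.
- jaw: The sliding steel jaw, 21 mm wide, top 34 mm above the bench; axes as the nest's, face 43 mm from its origin along +y. It floats by up to 14 mm in the clamp: it stops on meeting the cell, but the screw runs on (about 0.09 N m) till the hidden float is used up. Only then is the cell held: the torque climbs to a steady 0.28 N m and the clutch slips smoothly. Released, all stays put.
Not all that is in view belongs to the job. There is more than one size of the clamp; the job needs the larger.

How it is judged (in metres and radians):
On the way, in this order (a step that is already met when the one before it is completed fails the run):
1. the cell stands in the channel on its floor, let go, the clutch not yet slipped (z of cell_mid in the frame of nest below 0.0345 m and horizontal distance between cell_mid and nest below 0.022 m and angle between cell_mid's own z axis and vertical below 0.08 rad and contact force between the fingers and cell below 0.1 N and value of joint knob below 0.04 rad), for 0.2 s.
2. the jaw presses the cell and the clutch slips (value of joint knob above 0.06 rad and contact force between jaw and cell above 3 N), for 0.1 s.
At the end, for the whole second after the job is handed in: The cell stands upright on the channel floor (within 2.5 mm in height, 5 mm sideways, about 3 degrees), at rest, pressed by the jaw with more than 2 N, and the knob has slipped on its screw (joint knob, clockwise positive, 0 at the start, not measured) by 0.06 to 0.55 rad (value of joint knob between 0.06 and 0.55 rad and contact force between jaw and cell above 2 N and horizontal distance between cell_mid and nest below 0.005 m and z of cell_mid in the frame of nest between 0.0295 and 0.0345 m and angle between cell_mid's own z axis and vertical below 0.06 rad and linear speed of cell below 0.01 m/s); the robot touches nothing.
It fails at once if the knob is turned on past the first slip (more than 0.55 rad of slip, either way) (value of joint knob above 0.55 rad or value of joint knob below -0.55 rad).
It fails at once if a bystander is moved more than 20 mm (distance of any of post, case, driver from where it was at the start of the episode above 0.02 m).
It also fails if it takes over 72 s, if anything falls off the work surface, if the arm or the gripper's body presses on something with over 40 N, if the wrist force passes 120 N, or if a joint passes its speed limit or range.

ROBOT

A 6-joint arm with a two-finger parallel gripper is mounted at the origin on the work surface. World frame = base frame: x ahead of the robot, y to its left, z up, the work surface at z = 0. Lengths are in m, angles in degrees, forces in N, time in s.
With the tool pointing down it reaches from about 0.375 to 0.9 m from the base axis. Payload 3.1 kg.
Tool frame: the origin (TCP) lies at the very end of the fingers, on their centre line; the grasp point (between the pads) lies 19 mm behind it; z points along the fingers, y is the line along which they close (so a half turn about z gives the same grasp; the last joint's range is limited). The gripper opens to 87 mm and grips with 3 to 60 N. Pads are 19 mm wide; open, the fingers measure 117 mm over their backs; the gripper's body (75 mm by 190 mm) begins 51 mm behind the grasp point.
Start: joints at [-75.544, 30.224, 82.088, -0, 67.689, -10.227], TCP at [0.261, -0.568, 0.223] pointing down, gripper open.
Joint ranges: [-176.69, 176.69], [-43.24, 126.21], [12.49, 139.97], [-82, 262], [0, 151.66], [-163.58, 163.58]. Speed limits (degrees/s): [159.86, 159.86, 180, 180, 180, 180].

INTERFACE

Orientations are given as a 3x3 rotation matrix whose columns are the frame's x, y, z axes.
In Python, from rig import * gives the robot as it stands.
- The arm moves only by the tool jog_arm, never from a script. Its arguments are lists of equal length, an entry for each row: "delta_pos": the shift along the world's x, y, z in cm, a list of three; "turn": the turn about the world's z in degrees; "grip": the closure, from 0 (fully open) to 1 (shut). In form: {"delta_pos": [[x, y, z], ...], "turn": [turn, ...], "grip": [grip, ...]}. A call has 1 to 12 rows; each row is the pose to reach, as a shift and turn from the pose commanded when the call began; what a row does not reach only later rows make up. A row lasts 1/8 s, in which the tool goes at most 62.5 mm and 10.7 degrees, less where a joint would pass 70% of its speed; a pose out of reach is approached as far as the arm can. A call with a gripper value outside its range is refused whole. The fingers move at their own pace and stop on an object; the grip force is fixed at half the most. Time passes only in rows, so rows that repeat a pose let the fingers close. It gives the time, the measured TCP pose, the force, the opening and the grip force at its end, in the units of the state.
- read_state(): the state, without advancing time (a new reading comes with each control period).
- capture(name): name is "side" or "top" or "wrist"; returns a dict with "color" (384x512x3 uint8, blue, green, red), "fovy" (degrees; the focal length in pixels is half the picture's height over the tangent of half this angle, whatever the lens; pixels are square), "cx", "cy" (the principal point, pixels), "camera_from_world" (4x4, takes a point from world to camera coordinates). Camera axes: x right, y up, looking along -z (the intrinsics and any distortion apply to the point x, -y, -z); pixel columns grow to the right and rows downward; lengths in m; the calibration is good to about 2 mm. A picture is of the moment at which its call begins. There is no depth.
- hand_in(): hands the job in; it is judged then, once.
The state is a dict: "time_s": time; "joint_positions": joint angles; "qvel": joint speeds; "tau": joint torques, N m; "position": TCP position; "tcp_rot": TCP orientation; "force": force on the tool from outside, world axes, zero at the start; "moment": the same for the moment, N m; "opening": opening from 0.0 (shut) to 1.0 (fully open); "grasp_force": force on a finger pad.
Only numpy, scipy, OpenCV 4.12 (cv2) and the standard library are available. Lean on these libraries where they do the work, as an engineer would, in place of code of your own. Each camera call takes 0.05 s, during which the arm holds its last target. There are 200 camera calls.

## Working session

There is one attempt and no reset: what is moved stays moved. The work goes in short steps, Python scripts to look and compute and a tool call to move; the robot and the scene stay as the last step left them, time stands still between calls to the robot, and variables do not carry over. Pictures are saved under pics/ and viewed, at most 10 in all, crops included, and the job is handed in when it is done.

Besides the shell and the picture viewer there is one more tool, called after "Call:" as a command line: name --pt "numbers of a row" for each row, then --argument value for the rest. jog_arm: Moves the arm, as the interface text tells. Its arguments: {"type":"object","properties":{"delta_pos":{"type":"array"},"turn":{"type":"array"},"grip":{"type":"array"}},"required":["delta_pos","turn","grip"]}

```bash
mkdir -p pics; ls; cat > h.py <<'E'
from rig import *
import numpy as np, cv2
def ray(c,u,v):
    f=192/np.tan(np.radians(c['fovy']/2)); M=np.array(c['camera_from_world'])
    d=np.array([(u-c['cx'])/f,-(v-c['cy'])/f,-1.]); R=M[:3,:3]
    return -R.T@M[:3,3], R.T@d
def onz(c,u,v,z):
    o,d=ray(c,u,v); return o+d*(z-o[2])/d[2]
def proj(c,p):
    f=192/np.tan(np.radians(c['fovy']/2)); M=np.array(c['camera_from_world'])
    q=M[:3,:3]@np.array(p)+M[:3,3]; return c['cx']+f*q[0]/-q[2], c['cy']-f*q[1]/-q[2]
E
python3 - <<'E'
from h import *
ims=[]
for n in ['top','side']:
    c=capture(n); print(n,{k:np.round(v,3) for k,v in c.items() if k!='color'},list(c)); cv2.imwrite(f'pics/{n}0.png',c['color']); 
    cv2.imwrite(f'pics/{n}0b.png',cv2.resize(c['color'],(800,600),interpolation=cv2.INTER_CUBIC))
print(read_state())
E
```

```text
pics
top {'fovy': np.float64(55.269), 'cx': np.float64(256.235), 'cy': np.float64(195.359), 'camera_from_world': array([[-0.01 , -1.   ,  0.022,  0.026],
       [ 0.984, -0.006,  0.179, -0.529],
       [-0.178,  0.024,  0.984, -0.707],
       [ 0.   ,  0.   ,  0.   ,  1.   ]])} ['color', 'fovy', 'cx', 'cy', 'camera_from_world']
side {'fovy': np.float64(48.223), 'cx': np.float64(265.519), 'cy': np.float64(186.717), 'camera_from_world': array([[-0.986, -0.168, -0.016,  0.549],
       [ 0.094, -0.624,  0.776, -0.085],
       [-0.141,  0.763,  0.631, -1.158],
       [ 0.   ,  0.   ,  0.   ,  1.   ]])} ['color', 'fovy', 'cx', 'cy', 'camera_from_world']
{'time_s': 0.1, 'joint_positions': array([-7.55451519e+01,  3.02707080e+01,  8.21481494e+01, -3.64085067e-04,
        6.76871968e+01, -1.02282588e+01]), 'qvel': array([ 0.04627201, -0.09919725, -0.18834977,  0.09258245, -0.1070829 ,
        0.0135609 ]), 'tau': array([-5.34212686e-04, -4.40986741e+01, -1.77150160e+01,  6.33875490e-02,
        5.34041645e-02, -5.74964724e-05]), 'position': array([ 0.26085367, -0.56726129,  0.22170587]), 'tcp_rot': array([[ 9.08630407e-01,  4.17600962e-01, -4.67731893e-04],
       [ 4.17601100e-01, -9.08628700e-01,  1.79093181e-03],
       [ 3.22900225e-04, -1.82262045e-03, -9.99998287e-01]]), 'force': array([-0.42473189,  0.69225588,  0.12075452]), 'moment': array([-0.02765147,  0.01169324, -0.04526889]), 'grasp_force': 0.0, 'opening': 0.9985731807072472}
```

View pics/top0b.png

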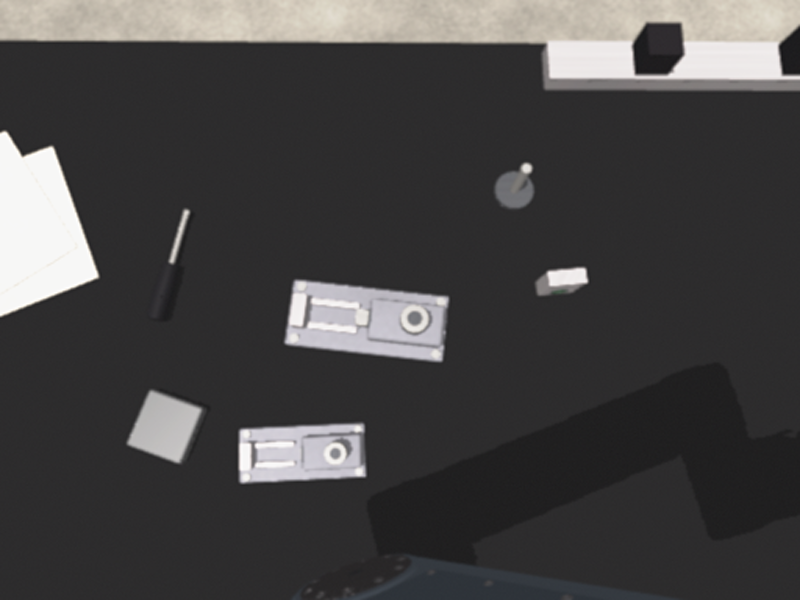

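View pics/side0b.png

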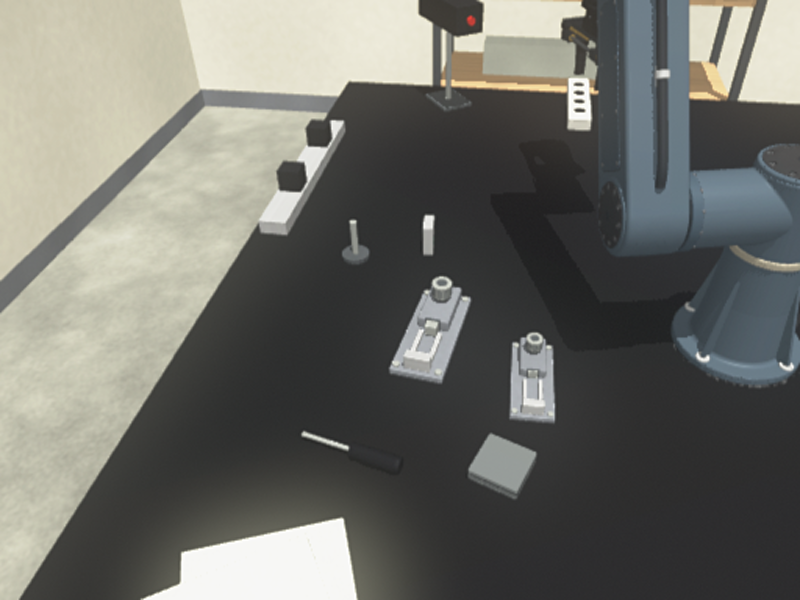

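Top view (800×600): there are two clamps. One is at about (367,320), roughly 160 px long with its knob at (415,319). The other is at (302,453), roughly 127 px long with its knob at (336,453). The first is the larger, so it fits the job. The cell is the white block at (565,280), the post at (514,188), the case at (167,426) and the driver at (170,265). I'll confirm the clamp in an enlarged crop and measure.

```bash
python3 - <<'E'
from h import *
c=capture('top'); s=capture('side')
im=c['color'][165:320,140:390]
cv2.imwrite('pics/crop1.png',cv2.resize(im,(800,496),interpolation=cv2.INTER_CUBIC))
k=.64
P=lambda u,v,z: np.round(onz(c,u*k,v*k,z),4)
print('cam',ray(c,0,0)[0], ray(s,0,0)[0])
print('knob top',P(415,319,.071),'small',P(336,453,.071))
cor=[(295,281),(448,296),(441,361),(285,345)]
Q=np.array([P(*p,.012) for p in cor]);print(Q,np.linalg.norm(Q-np.roll(Q,1,0),axis=1))
print('fence',P(298,310,.04),'jaw',P(362,317,.034))
print('walls',P(310,300,.022),P(358,306,.022),P(308,325,.022),P(356,330,.022))
# cell
m=(c['color'].min(2)>200).astype(np.uint8); m[:, :340]=0; m[:160]=0;m[200:]=0
n,l,st,ce=cv2.connectedComponentsWithStats(m)
for i in range(1,n):
  if st[i][4]>30:
    r=cv2.minAreaRect(np.argwhere(l==i)[:,::-1].astype(np.float32)); print('cell',st[i],r); B=np.array([onz(c,*b,.064) for b in cv2.boxPoints(r)]);print(B.mean(0),B)
for n,p in [('knob',(442,283)),('cellt',(429,217))]: 
  print(n,onz(s,p[0]*k,p[1]*k,.071 if n=='knob' else .064))
E
```

```text
cam [0.39423735 0.03941152 0.78955699] [0.38636376 0.92362798 0.80439694]
knob top [0.5067 0.0036 0.071 ] small [0.3426 0.102  0.071 ]
[[ 0.5703  0.1661  0.012 ]
 [ 0.5479 -0.0456  0.012 ]
 [ 0.4581 -0.0339  0.012 ]
 [ 0.4814  0.1776  0.012 ]] [0.08964073 0.21288177 0.09055899 0.21277956]
fence [0.5246 0.1567 0.04  ] jaw [0.5157 0.0724 0.034 ]
walls [0.5415 0.1436 0.022 ] [0.5328 0.0784 0.022 ] [0.5072 0.1457 0.022 ] [0.4999 0.081  0.022 ]
cell [351 172  25  11 213] ((362.8415832519531, 176.91583251953125), (8.95533561706543, 23.781389236450195), 84.2894058227539)
[ 0.56291375 -0.19649992  0.064     ] [[ 0.56987252 -0.17160888  0.064     ]
 [ 0.57463652 -0.22072088  0.064     ]
 [ 0.55591943 -0.22128337  0.064     ]
 [ 0.55122653 -0.17238654  0.064     ]]
knob [0.50675382 0.00454347 0.071     ]
cellt [ 0.5636417  -0.21408072  0.064     ]
```

View pics/crop1.png

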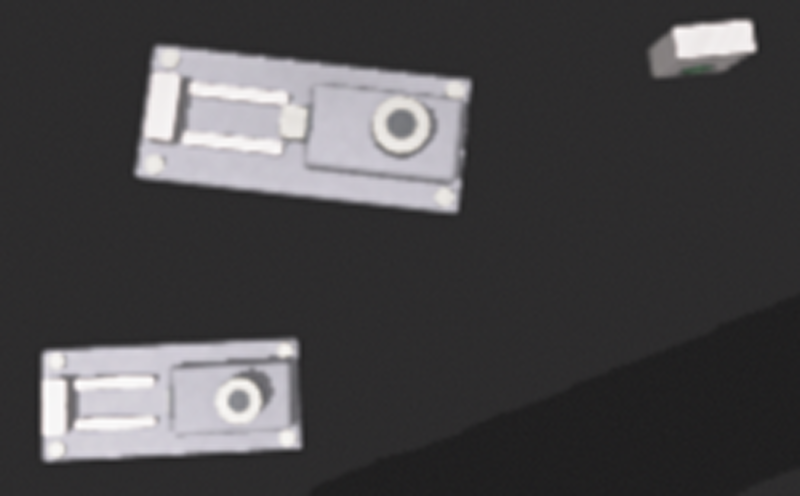

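The crop shows the upper clamp at (300,130) is about 330 px long, against about 258 px for the lower one at (170,400). The upper clamp is the larger, so that's the target. The cell is at (710,45). Now moving above the cell.

Call:
jog_arm --pt "4 5 0" --pt "8 10 0" --pt "12 15 0" --pt "16 20 0" --pt "20 25 0" --pt "24 30 0" --pt "28 34 0" --pt "30.2 36.7 0" --pt "30.2 36.7 0" --pt "30.2 36.7 0" --turn '[9, 18, 27, 36, 45, 54, 63, 70.8, 70.8, 70.8]' --grip '[0, 0, 0, 0, 0, 0, 0, 0, 0, 0]'

```text
time_s: 1.45
position: [0.5625, -0.2011, 0.2223]
tcp_rot: [[-0.095, 0.995, -0.001], [0.995, 0.095, -0.0], [-0.0, -0.001, -1.0]]
force: [-0.3, -0.4, 0.5]
opening: 1.001
grasp_force: 0.0
```

```bash
python3 - <<'E'
from h import *
c=capture('wrist'); r=read_state(); print(r['joint_positions'],r['position'],r['tcp_rot'][:,1],r['moment'],r['tau'][5]); cv2.imwrite('pics/w1.png',c['color']); print(ray(c,0,0)[0],-np.array(c['camera_from_world'])[2,:3],c['fovy'])
g=cv2.cvtColor(c['color'],cv2.COLOR_BGR2GRAY)
print([np.round(proj(c,p)) for p in [(.563,-.2,.064),(.563,-.2,0)]])
E
```

```text
[-3.04160689e+01  2.81066504e+01  8.61679820e+01 -3.20660209e-02
  6.57618539e+01 -3.57940997e+01] [ 0.56231344 -0.20158532  0.22235256] [ 9.95576071e-01  9.39554302e-02 -8.14964812e-04] [ 0.01696472 -0.12233829 -0.04699003] 0.0017883287000586279
[ 0.55585362 -0.13141258  0.38440602] [ 0.02465777 -0.25448005 -0.96676362] 69.48299084304207
[array([257., 178.]), array([257., 169.])]
```

View pics/w1.png

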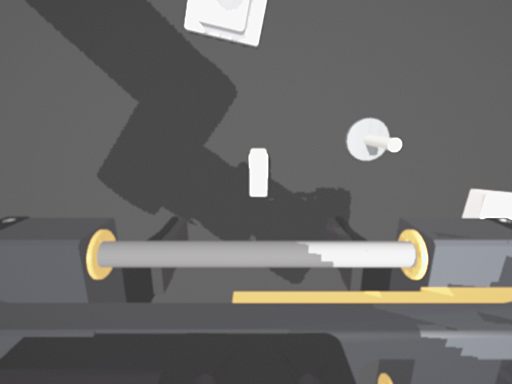

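Wrist view: the cell is the white block spanning u 249–268, v 149–197, with the post at (370,140) and the clamp's end at the top (225,20). Computing its edges at z = 64 mm.

```bash
python3 - <<'E'
from h import *
c=capture('wrist')
g=cv2.cvtColor(c['color'],cv2.COLOR_BGR2GRAY)[140:205,240:278]
print(g[::4,::2])
m=(g>170).astype(np.uint8)
ys,xs=np.nonzero(m); print(ys.min()+140,ys.max()+140)
for v in (160,175,190):
  r=np.nonzero(m[v-140])[0]+240; print(v,r.min(),r.max(),onz(c,r.min(),v+.5,.064),onz(c,r.max()+1,v+.5,.064))
for v in (149,154,158,197): print(v,onz(c,258.5,v,.064))
E
```

```text
[[103 103 103 102 102 102 102 102 102 103 103 102 103 102 102 103 104 102
  103]
 [103 103 102 104 102 101 102 102 103 101 102 102 102 103 103 103 103 101
  104]
 [101 101 104 104 102 119 212 225 225 225 223 224 209 122 101 104 101 103
  104]
 [103 102 105 104  99 215 248 247 247 247 247 247 248 235  95 104 103 104
  103]
 [103 102 102 101 134 253 247 247 247 247 247 247 247 251 176  97 103 103
  104]
 [103  97 100 100 132 253 247 247 247 247 247 247 247 250 173  79 104 103
  103]
 [ 75  75  74  72 119 254 247 247 247 247 247 247 247 251 157  79 103 104
  103]
 [ 75  75  74  73  93 255 248 247 247 247 247 247 247 251 144  79 104 104
  102]
 [ 74  73  75  75  86 248 248 247 247 247 247 247 247 251 136  79  98 103
  103]
 [ 76  75  75  74  79 240 248 247 247 247 247 247 247 252 129  79 103 102
  102]
 [ 75  75  74  74  78 239 248 247 247 247 247 247 247 255  96  72  80  92
   97]
 [ 75  76  74  74  78 240 248 247 247 247 247 247 247 255  96  74  76  73
   73]
 [ 75  75  72  74  78 238 248 247 247 247 247 247 247 255  92  72  75  74
   75]
 [ 74  74  74  74  80 238 248 247 247 247 247 247 247 255  92  72  74  75
   73]
 [ 74  73  73  77  73 110 175 183 182 182 183 185 185 130  71  76  73  74
   74]
 [ 74  76  74  73  74  73  75  75  74  75  75  75  74  75  74  80  76  73
   74]
 [ 74  75  75  74  74  75  76  74  75  73  74  73  76  76  74  75  75  75
   73]]
148 196
160 249 268 [ 0.55170825 -0.18023269  0.064     ] [ 0.57486667 -0.17802557  0.064     ]
175 250 267 [ 0.55444891 -0.19783096  0.064     ] [ 0.57558568 -0.19581685  0.064     ]
190 250 267 [ 0.55607698 -0.21604659  0.064     ] [ 0.57751637 -0.21400399  0.064     ]
149 [ 0.56142054 -0.16594777  0.064     ]
154 [ 0.56197712 -0.1716683   0.064     ]
158 [ 0.56242609 -0.17628284  0.064     ]
197 [ 0.56698431 -0.22313251  0.064     ]
```

Call:
jog_arm --pt "0.25 0.3 -5" --pt "0.25 0.3 -10" --pt "0.25 0.3 -15" --pt "0.25 0.3 -19" --pt "0.25 0.3 -19" --pt "0.25 0.3 -19" --pt "0.25 0.3 -19" --pt "0.25 0.3 -19" --pt "0.25 0.3 -19" --pt "0.25 0.3 -19" --pt "0.25 0.3 -19" --pt "0.25 0.3 -19" --turn '[0, 0, 0, 0, 0, 0, 0, 0, 0, 0, 0, 0]' --grip '[0, 0, 0, 0, 0, 0.8, 0.8, 0.8, 0.8, 0.8, 0.8, 0.8]'

```text
time_s: 3.05
position: [0.5655, -0.1978, 0.0324]
tcp_rot: [[-0.096, 0.995, -0.0], [0.995, 0.096, 0.0], [0.0, -0.0, -1.0]]
force: [-0.5, 0.2, 0.2]
opening: 0.291
grasp_force: 0.0
```

Call:
jog_arm --pt "0 0 0" --pt "0 0 0" --pt "0 0 0" --pt "0 0 0" --turn '[0, 0, 0, 0]' --grip '[1, 1, 1, 1]'

```text
time_s: 3.55
position: [0.5654, -0.1978, 0.0325]
tcp_rot: [[-0.096, 0.995, -0.0], [0.995, 0.096, 0.0], [0.0, -0.0, -1.0]]
force: [-0.1, -0.0, -0.5]
opening: 0.228
grasp_force: 29.9
```

Call:
jog_arm --pt "0 0 5" --pt "0 0 10" --pt "0 4 12" --pt "-1 9 12" --pt "-1.6 14 12" --pt "-2.5 19 12" --pt "-3.4 24 12" --pt "-4.2 28.5 12" --pt "-4.6 31.6 12" --pt "-4.6 31.6 12" --pt "-4.6 31.6 12" --turn '[0, 0, 0, -2, -4, -6, -8, -10, -11.6, -11.6, -11.6]' --grip '[1, 1, 1, 1, 1, 1, 1, 1, 1, 1, 1]'

```text
time_s: 4.92
position: [0.5196, 0.1177, 0.1525]
tcp_rot: [[0.106, 0.994, 0.0], [0.994, -0.106, -0.0], [-0.0, 0.0, -1.0]]
force: [0.0, -0.1, -1.3]
opening: 0.225
grasp_force: 29.9
```

```bash
python3 - <<'E'
from h import *
c=capture('wrist'); r=read_state(); print(r['joint_positions'],r['position'],r['tcp_rot'][:,1],r['force'],r['opening']); cv2.imwrite('pics/w2.png',c['color'])
y=np.array([.105,.9945,0]);x=np.array([.9945,-.105,0]);n=np.array([.5193,.1229,0])
for a,b,z in [(0,25,.04),(22,25,.04),(-22,25,.04),(12.5,20,.022),(-12.5,20,.022),(0,-120,.071)]: print(a,b,np.round(proj(c,n+x*a/1e3+y*b/1e3+[0,0,z])))
E
```

```text
[ 7.09685587e-01  2.88088588e+01  9.92963591e+01 -2.83913375e-02
  5.18897391e+01  6.87150724e+00] [0.51977284 0.11732783 0.15245865] [ 9.94255479e-01 -1.07032819e-01  1.33977144e-04] [-0.27462169 -1.05802056 -1.77810126] 0.22429945033146031
0 25 [255. 159.]
22 25 [277. 159.]
-22 25 [233. 159.]
12.5 20 [267. 162.]
-12.5 20 [244. 162.]
0 -120 [255. 305.]
```

View pics/w2.png

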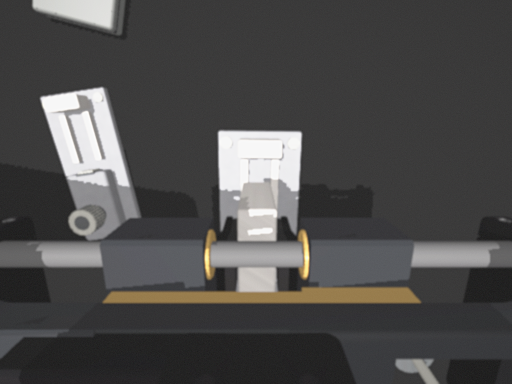

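The wrist view shows the large clamp below: base u 219–301, fence (239–281, 141–157). The held cell's +y face spans v 183–212. I'll compare the cell's sideways offset with the channel's, using the cell in the same view to cancel the camera bias.

```bash
python3 - <<'E'
from h import *
c=capture('wrist'); r=read_state(); p=r['position']; R=r['tcp_rot']
g=cv2.cvtColor(c['color'],cv2.COLOR_BGR2GRAY)
def edges(v,a,b):
  d=np.diff(cv2.GaussianBlur(g,(3,3),0)[v-1:v+2,a:b].astype(float).mean(0)); 
  return [(a+i+1,int(d[i])) for i in range(1,len(d)-1) if abs(d[i])>12 and abs(d[i])>=max(abs(d[i-1]),abs(d[i+1]))]
for v in (140,150,152,165,172,180,190,200,208): print(v,edges(v,205,315))
d=np.diff(g[120:230,258].astype(float)); print('col258',[(121+i,int(d[i])) for i in range(len(d)) if abs(d[i])>12])
for dx in(-.01,.01):
  for z in (-.0325,.0315): print('cell',dx,z,np.round(proj(c,p+R[:,1]*dx+R[:,0]*.025+np.array([0,0,z])),1))
E
```

```text
140 [(218, 63), (301, -63)]
150 [(218, 62), (282, -12), (301, -61)]
152 [(218, 61), (282, -12), (301, -60)]
165 [(218, 62), (300, -62)]
172 [(218, 60), (248, -19), (250, 15), (300, -59)]
180 [(219, 61), (247, -12), (264, -21), (271, 24), (278, -25), (281, 16), (284, 13), (299, -63)]
190 [(219, 46), (226, 17), (242, -13), (243, -13), (278, -18), (291, 22), (299, -43)]
200 [(220, 34), (236, 13), (277, -18), (298, -40)]
208 [(220, 35), (249, 15), (277, -16), (298, -33)]
col258 [(130, 53), (131, 68), (132, 43), (138, -18), (139, 18), (140, 19), (158, -20), (182, -24), (183, -25), (208, 19), (209, 32), (214, -16), (215, -28), (227, 17), (228, 29)]
cell -0.01 -0.0325 [242.6 182.8]
cell -0.01 0.0315 [236.6 211.9]
cell 0.01 -0.0325 [270.3 182.9]
cell 0.01 0.0315 [276.7 212. ]
```

Call:
jog_arm --pt "0.3 0 -4" --pt "0.3 0 -7.2" --pt "0.3 0 -7.2" --pt "0.3 0 -7.2" --turn '[0, 0, 0, 0]' --grip '[1, 1, 1, 1]'

```text
time_s: 5.52
position: [0.5234, 0.1175, 0.0813]
tcp_rot: [[0.108, 0.994, 0.001], [0.994, -0.108, -0.0], [0.0, 0.001, -1.0]]
force: [0.4, -0.2, -1.4]
opening: 0.226
grasp_force: 29.9
```

```bash
python3 - <<'E'
from h import *
c=capture('wrist'); r=read_state(); p=r['position']; R=r['tcp_rot'];print(p)
cv2.imwrite('pics/w3.png',cv2.resize(c['color'][100:240,180:340],(800,700),interpolation=cv2.INTER_CUBIC)[:600])
for dx in(-.01,.01):
  for z in (-.0325,.0315): print('cell',dx,z,np.round(proj(c,p+R[:,1]*dx+R[:,0]*.025+np.array([0,0,z])),1))
E
```

```text
[0.52375559 0.11766769 0.08172639]
cell -0.01 -0.0325 [242.8 182.4]
cell -0.01 0.0315 [237.  211.4]
cell 0.01 -0.0325 [270.6 182.4]
cell 0.01 0.0315 [277.3 211.4]
```

View pics/w3.png

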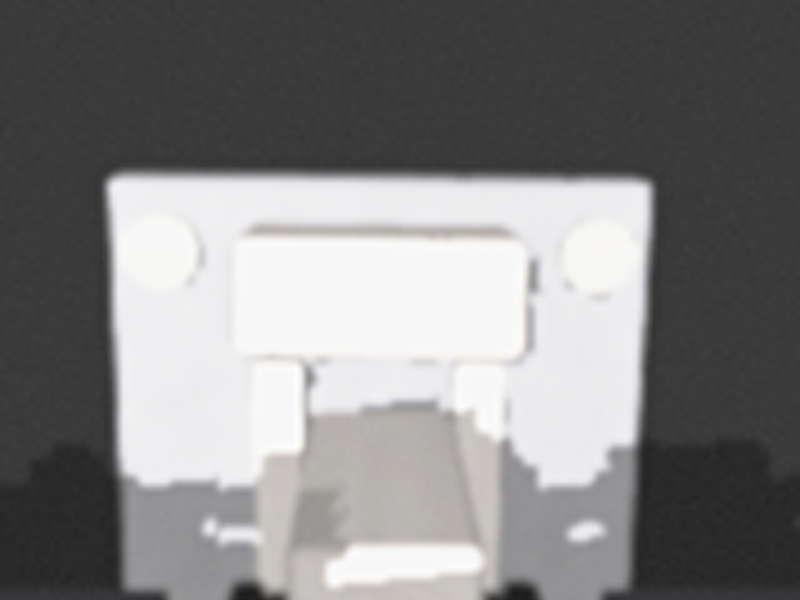

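The crop shows the fence at u 233–527 (centre 380), the channel walls' inner edges at 305 and 455 (centre 380), and the cell's bottom edge at 308–458 (centre 383). The cell is therefore within about 0.5 mm sideways. Checking the gap to the fence.

```bash
python3 - <<'E'
from h import *
c=capture('wrist'); r=read_state(); p=r['position']; R=r['tcp_rot']
q=onz(c,256,171.6,.04)-p; print('fence face along y from cell centre mm',q@R[:,0]*1e3, q@R[:,1]*1e3)
E
```

```text
fence face along y from cell centre mm 31.122997627803745 -0.31961979468527046
```

Call:
jog_arm --pt "0 0.15 -1" --pt "-0.03 0.15 -2" --pt "-0.03 0.15 -3" --pt "-0.03 0.15 -3.5" --pt "-0.03 0.15 -3.65" --pt "-0.03 0.15 -3.65" --turn '[0, 0, 0, 0, 0, 0]' --grip '[1, 1, 1, 1, 1, 1]'

```text
time_s: 6.38
position: [0.5215, 0.1197, 0.0443]
tcp_rot: [[0.106, 0.994, -0.001], [0.994, -0.106, -0.0], [-0.0, -0.001, -1.0]]
force: [-2.0, 0.2, 4.6]
opening: 0.229
grasp_force: 30.0
```

Call:
jog_arm --pt "0 0 0" --pt "0 0 0" --pt "0 0 0" --pt "0 0 0" --pt "0 0 0" --pt "0 0 0" --pt "0 0 0" --pt "0 0 0" --pt "0 0 5" --pt "0 0 10" --pt "0 0 12" --pt "0 0 12" --turn '[0, 0, 0, 0, 0, 0, 0, 0, 0, 0, 0, 0]' --grip '[0.4, 0.4, 0.4, 0.4, 0.4, 0.4, 0.4, 0.4, 0.4, 0.4, 0.4, 0.4]'

```text
time_s: 7.88
position: [0.5234, 0.1197, 0.1657]
tcp_rot: [[0.106, 0.994, 0.004], [0.994, -0.106, 0.0], [0.001, 0.004, -1.0]]
force: [-0.1, 0.0, -1.5]
opening: 0.603
grasp_force: 0.0
```

```bash
python3 - <<'E'
from h import *
c=capture('wrist'); t=capture('side'); r=read_state(); print(r['position'],r['opening'],r['force'])
a=cv2.resize(c['color'][90:260,160:360],(400,340)); 
u,v=map(int,proj(t,(.52,.1,.05)))
b=cv2.resize(t['color'][v-45:v+40,u-50:u+50],(400,340),interpolation=cv2.INTER_CUBIC)
cv2.imwrite('pics/w4.png',np.hstack([a,b]))
E
```

```text
[0.52153747 0.11960859 0.1634326 ] 0.598674128451163 [-0.00514313 -0.04580955 -0.77924448]
```

View pics/w4.png

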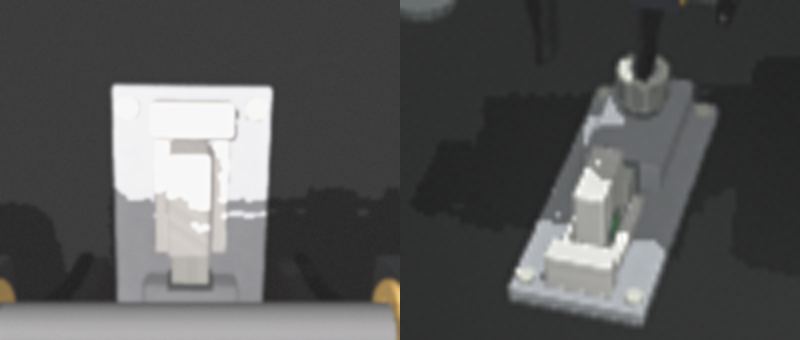

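The crop shows the cell upright in the channel, a few mm short of the fence (left picture, cell at (190,190), fence at (195,118)). Next I go above the knob and pre-wind the wrist counter-clockwise.

Call:
jog_arm --pt "0 -1 0" --pt "-0.2 -3 0" --pt "-0.4 -5 0" --pt "-0.6 -7 0" --pt "-0.9 -9 0" --pt "-1.3 -11.5 0" --pt "-1.3 -11.5 0" --pt "-1.3 -11.5 0" --pt "-1.3 -11.5 0" --pt "-1.3 -11.5 0" --pt "-1.3 -11.5 0" --pt "-1.3 -11.5 0" --turn '[10, 20, 30, 40, 50, 60, 70, 80, 90, 100, 110, 120]' --grip '[0, 0, 0, 0, 0, 0, 0, 0, 0, 0, 0, 0]'

```text
time_s: 9.48
position: [0.508, 0.0048, 0.1621]
tcp_rot: [[-0.912, -0.41, -0.004], [-0.41, 0.912, 0.001], [0.003, 0.002, -1.0]]
force: [0.6, -0.5, 0.3]
opening: 1.002
grasp_force: 0.0
```

```bash
python3 - <<'E'
from h import *
c=capture('wrist'); r=read_state(); print(r['position'],r['joint_positions'],r['tcp_rot'][:,1],r['moment'],r['tau'][5]); cv2.imwrite('pics/w5.png',c['color']); print(proj(c,(.508,.0045,.071)))
E
```

```text
[0.50804024 0.00478838 0.16220324] [-1.20755537e+01  2.64079678e+01  1.02102886e+02 -8.33247851e-03
  5.17099958e+01 -1.26490597e+02] [-0.4134216   0.91053706  0.00220078] [ 0.10451147 -0.14036639 -0.05974189] -0.25179424323141575
(np.float64(255.5206242869032), np.float64(194.0382866737243))
```

View pics/w5.png

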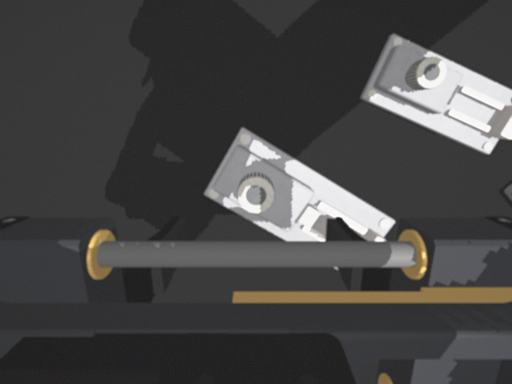

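The wrist view shows the large clamp's knob at (256,194), within 1 px of the prediction, so I'm centred over it. Descending and gripping.

Call:
jog_arm --pt "0 0 -5" --pt "0 0 -10" --pt "0 0 -11.9" --pt "0 0 -11.9" --pt "0 0 -11.9" --pt "0 0 -11.9" --pt "0 0 -11.9" --pt "0 0 -11.9" --pt "0 0 -11.9" --pt "0 0 -11.9" --pt "0 0 -11.9" --pt "0 0 -11.9" --turn '[0, 0, 0, 0, 0, 0, 0, 0, 0, 0, 0, 0]' --grip '[0, 0, 0, 0.7, 0.7, 0.7, 0.7, 0.7, 0.7, 0.7, 0.7, 0.7]'

```text
time_s: 11.02
position: [0.5094, 0.0047, 0.0453]
tcp_rot: [[-0.914, -0.405, 0.0], [-0.405, 0.914, -0.0], [-0.0, -0.0, -1.0]]
force: [0.3, 0.2, 5.1]
opening: 0.406
grasp_force: 30.0
```

```bash
cat > s.py <<'E'
from rig import *
import numpy as np
np.set_printoptions(precision=4,suppress=True)
r=read_state(); R=r['tcp_rot']
print(r['time_s'],'j6',round(r['joint_positions'][5],2),'yaw',round(np.degrees(np.arctan2(R[1,1],R[0,1])),2),'pos',r['position'],'tau',r['tau'],'F',r['force'],'M',r['moment'],r['opening'],r['grasp_force'])
E
python3 s.py
```

```text
11.025 j6 -125.95 yaw 113.88 pos [0.5094 0.0047 0.0453] tau [ -0.3688 -37.3102  -7.1373  -0.1643  -0.1493  -0.0164] F [0.2775 0.1969 5.0891] M [ 0.2479 -0.0582 -0.0062] 0.4057342078650405 29.99954278115183
```

Call:
jog_arm --pt "0 0 0" --pt "0 0 0" --pt "0 0 0" --pt "0 0 0" --pt "0 0 0" --pt "0 0 0" --pt "0 0 0" --pt "0 0 0" --pt "0 0 0" --pt "0 0 0" --pt "0 0 0" --turn '[-6, -12, -18, -24, -30, -36, -42, -48, -54, -60, -60]' --grip '[0.7, 0.7, 0.7, 0.7, 0.7, 0.7, 0.7, 0.7, 0.7, 0.7, 0.7]'

```text
time_s: 12.4
position: [0.5093, 0.0042, 0.0453]
tcp_rot: [[-0.808, 0.59, 0.0], [0.59, 0.808, -0.001], [-0.001, -0.0, -1.0]]
force: [-1.8, -1.1, 6.2]
opening: 0.401
grasp_force: 30.0
```

```bash
python3 s.py
```

```text
12.4 j6 -65.91 yaw 53.86 pos [0.5093 0.0042 0.0453] tau [  0.7202 -37.1965  -7.0834   0.2079  -0.1165   0.0626] F [-1.7904 -1.1048  6.2108] M [-0.1486  0.039  -0.0621] 0.40128021659507973 30.00012910924852
```

Call:
jog_arm --pt "0 0 0" --pt "0 0 0" --pt "0 0 0" --pt "0 0 0" --pt "0 0 0" --pt "0 0 0" --turn '[-6, -12, -18, -24, -30, -35]' --grip '[0.7, 0.7, 0.7, 0.7, 0.7, 0.7]'

```text
time_s: 13.15
position: [0.5091, 0.0041, 0.0453]
tcp_rot: [[-0.322, 0.947, -0.0], [0.947, 0.322, -0.001], [-0.001, -0.001, -1.0]]
force: [-1.2, -2.0, 6.2]
opening: 0.408
grasp_force: 30.0
```

```bash
python3 s.py
```

```text
13.15 j6 -30.8 yaw 18.77 pos [0.5091 0.0041 0.0453] tau [  0.9554 -37.1066  -7.2599   0.4837  -0.2267  -0.3652] F [-1.2469 -1.989   6.1993] M [-0.3553  0.1356  0.0899] 0.40814699749692807 29.99742309562862
```

Call:
jog_arm --pt "0 0 0" --pt "0 0 0" --pt "0 0 0" --pt "0 0 0" --pt "0 0 0" --pt "0 0 0" --turn '[-2, -4, -6, -8, -8, -8]' --grip '[0.7, 0.7, 0.7, 0.7, 0.7, 0.7]'

```text
time_s: 13.9
position: [0.509, 0.004, 0.0453]
tcp_rot: [[-0.189, 0.982, -0.0], [0.982, 0.189, -0.001], [-0.001, -0.001, -1.0]]
force: [-1.9, -2.8, 5.2]
opening: 0.407
grasp_force: 30.0
```

```bash
python3 s.py
```

```text
13.9 j6 -22.94 yaw 10.91 pos [0.509  0.004  0.0453] tau [  1.15   -37.0924  -7.3023   0.4265  -0.2534  -0.0367] F [-1.9403 -2.7682  5.2099] M [-0.3792  0.1929 -0.0078] 0.4071481793568264 29.999932860955596
```

Call:
jog_arm --pt "0 0 0" --pt "0 0 0" --pt "0 0 0" --pt "0 0 0" --turn '[-2, -4, -6, -8]' --grip '[0.7, 0.7, 0.7, 0.7]'

```text
time_s: 14.4
position: [0.5089, 0.004, 0.0453]
tcp_rot: [[-0.05, 0.999, -0.001], [0.999, 0.05, -0.001], [-0.001, -0.001, -1.0]]
force: [-2.2, -2.6, 6.3]
opening: 0.403
grasp_force: 30.0
```

```bash
python3 s.py
```

```text
14.4 j6 -14.9 yaw 2.89 pos [0.5089 0.004  0.0453] tau [  1.0117 -37.0706  -7.3568   0.5309  -0.2863  -0.0966] F [-2.1681 -2.6     6.3431] M [-0.4858  0.2278  0.0573] 0.4032932909738999 29.998997398652136
```

Call:
jog_arm --pt "0 0 0" --pt "0 0 0" --pt "0 0 0" --pt "0 0 0" --pt "0 0 0" --turn '[-1, -2, -3, -3.5, -4]' --grip '[0.7, 0.7, 0.7, 0.7, 0.7]'

```text
time_s: 15.02
position: [0.5089, 0.004, 0.0453]
tcp_rot: [[0.019, 1.0, -0.001], [1.0, -0.019, -0.001], [-0.001, -0.001, -1.0]]
force: [-0.6, -1.5, 5.9]
opening: 0.408
grasp_force: 30.0
```

```bash
python3 s.py; sleep 0; python3 s.py | cut -c1-30; python3 - <<'E'
from h import *
c=capture('side'); u,v=map(int,proj(c,(.52,.1,.05)))
cv2.imwrite('pics/s6.png',cv2.resize(c['color'][v-40:v+35,u-50:u+50],(800,600),interpolation=cv2.INTER_CUBIC))
E
python3 s.py
```

```text
15.025 j6 -10.95 yaw -1.06 pos [0.5089 0.004  0.0453] tau [  1.0238 -37.0629  -7.38     0.5361  -0.3003   0.0404] F [-0.5772 -1.5136  5.8691] M [-0.3673  0.2173  0.0791] 0.4076848444353973 29.999567535705864
15.025 j6 -10.95 yaw -1.06 pos
15.075 j6 -10.94 yaw -1.08 pos [0.5089 0.004  0.0453] tau [  1.0774 -37.0641  -7.3811   0.5124  -0.301    0.0656] F [-0.7042 -2.9362  4.9873] M [-0.3877  0.1805  0.0031] 0.4100388662198969 29.99985260423273
```

View pics/s6.png

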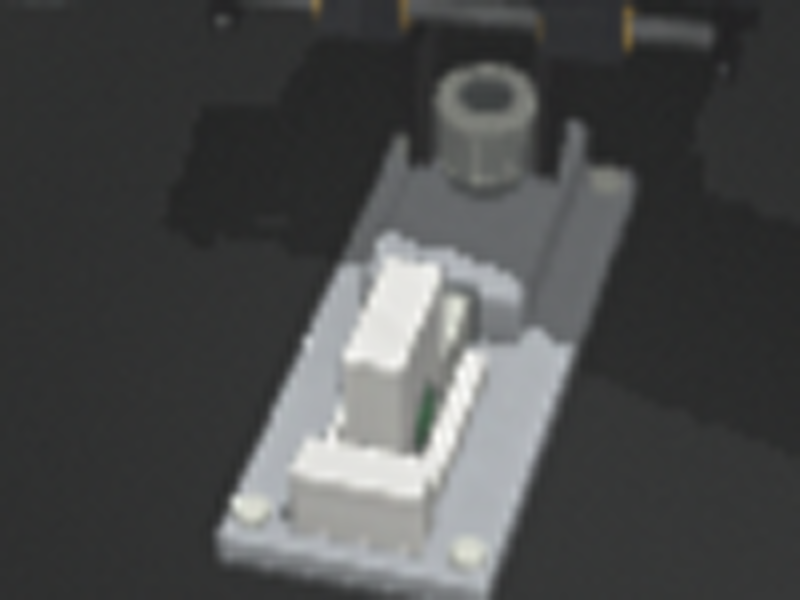

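The crop shows the cell upright at (390,350) with the jaw approaching at (455,310). Drag is about 0.06 N m, so it's still running free. I'll continue in steps that end in a slow creep, so the joint torque reads cleanly.

Call:
jog_arm --pt "0 0 0" --pt "0 0 0" --pt "0 0 0" --pt "0 0 0" --pt "0 0 0" --pt "0 0 0" --turn '[-2, -4, -6, -7, -7.5, -8]' --grip '[0.7, 0.7, 0.7, 0.7, 0.7, 0.7]'

```text
time_s: 15.82
position: [0.5088, 0.004, 0.0453]
tcp_rot: [[0.158, 0.988, -0.001], [0.988, -0.158, -0.001], [-0.001, -0.001, -1.0]]
force: [-1.5, -2.0, 6.2]
opening: 0.405
grasp_force: 30.0
```

```bash
python3 s.py
```

```text
15.825 j6 -2.95 yaw -9.06 pos [0.5088 0.004  0.0453] tau [  1.0343 -37.0427  -7.4379   0.5457  -0.3353   0.0403] F [-1.522  -2.0361  6.203 ] M [-0.3925  0.2807  0.0643] 0.40519962097592827 29.999620621092618
```

Call:
jog_arm --pt "0 0 0" --pt "0 0 0" --pt "0 0 0" --pt "0 0 0" --pt "0 0 0" --pt "0 0 0" --turn '[-2, -4, -6, -7, -7.5, -8]' --grip '[0.7, 0.7, 0.7, 0.7, 0.7, 0.7]'

```text
time_s: 16.58
position: [0.5088, 0.004, 0.0453]
tcp_rot: [[0.293, 0.956, -0.001], [0.956, -0.293, -0.001], [-0.001, -0.001, -1.0]]
force: [-1.9, -2.0, 5.5]
opening: 0.408
grasp_force: 30.0
```

```bash
python3 s.py
```

```text
16.575 j6 5.05 yaw -17.06 pos [0.5088 0.004  0.0453] tau [  1.0281 -37.023   -7.496    0.549   -0.3704   0.0401] F [-1.9194 -2.0335  5.5493] M [-0.3627  0.2656  0.0917] 0.4076149372322211 29.99949573073536
```

Call:
jog_arm --pt "0 0 0" --pt "0 0 0" --pt "0 0 0" --pt "0 0 0" --pt "0 0 0" --pt "0 0 0" --turn '[-2, -4, -6, -7, -7.5, -8]' --grip '[0.7, 0.7, 0.7, 0.7, 0.7, 0.7]'

```text
time_s: 17.32
position: [0.5087, 0.0041, 0.0453]
tcp_rot: [[0.424, 0.906, -0.001], [0.906, -0.424, -0.001], [-0.001, -0.001, -1.0]]
force: [-1.2, -2.0, 6.6]
opening: 0.403
grasp_force: 30.0
```

```bash
python3 s.py
```

```text
17.325 j6 13.05 yaw -25.06 pos [0.5087 0.0041 0.0453] tau [  1.0037 -37.0036  -7.5536   0.5454  -0.4053   0.04  ] F [-1.2035 -2.0032  6.6031] M [-0.4299  0.2256  0.1072] 0.403231986643139 29.999579899013042
```

Call:
jog_arm --pt "0 0 0" --pt "0 0 0" --pt "0 0 0" --pt "0 0 0" --pt "0 0 0" --pt "0 0 0" --turn '[-2, -4, -6, -7, -7.5, -8]' --grip '[0.7, 0.7, 0.7, 0.7, 0.7, 0.7]'

```text
time_s: 18.08
position: [0.5086, 0.0041, 0.0453]
tcp_rot: [[0.546, 0.838, -0.001], [0.838, -0.546, -0.001], [-0.001, -0.001, -1.0]]
force: [-1.7, -1.4, 6.5]
opening: 0.404
grasp_force: 30.0
```

```bash
python3 s.py
```

```text
18.075 j6 21.05 yaw -33.06 pos [0.5086 0.0041 0.0453] tau [  0.9635 -36.9864  -7.61     0.5352  -0.4397   0.0398] F [-1.7384 -1.4091  6.4586] M [-0.3955  0.2925  0.0744] 0.4043591753547111 29.999502673745155
```

Call:
jog_arm --pt "0 0 0" --pt "0 0 0" --pt "0 0 0" --pt "0 0 0" --pt "0 0 0" --pt "0 0 0" --turn '[-2, -4, -6, -7, -7.5, -8]' --grip '[0.7, 0.7, 0.7, 0.7, 0.7, 0.7]'

```text
time_s: 18.82
position: [0.5086, 0.0041, 0.0453]
tcp_rot: [[0.657, 0.754, -0.001], [0.754, -0.657, -0.001], [-0.001, -0.0, -1.0]]
force: [-2.2, -1.5, 5.5]
opening: 0.403
grasp_force: 30.0
```

```bash
python3 s.py
```

```text
18.825 j6 29.05 yaw -41.06 pos [0.5086 0.0041 0.0453] tau [  0.9058 -36.9716  -7.663    0.518   -0.473    0.0397] F [-2.1977 -1.4545  5.5012] M [-0.3848  0.3208  0.1252] 0.40323986031521647 29.999474217183888
```

Call:
jog_arm --pt "0 0 0" --pt "0 0 0" --pt "0 0 0" --pt "0 0 0" --pt "0 0 0" --pt "0 0 0" --turn '[-2, -4, -6, -7, -7.5, -8]' --grip '[0.7, 0.7, 0.7, 0.7, 0.7, 0.7]'

```text
time_s: 19.58
position: [0.5086, 0.0042, 0.0453]
tcp_rot: [[0.755, 0.655, -0.001], [0.655, -0.755, -0.001], [-0.002, -0.0, -1.0]]
force: [-2.7, -1.5, 6.0]
opening: 0.407
grasp_force: 30.0
```

```bash
python3 s.py
```

```text
19.575 j6 37.05 yaw -49.06 pos [0.5086 0.0042 0.0453] tau [  0.8301 -36.9583  -7.7125   0.4944  -0.5046   0.0396] F [-2.6688 -1.5224  5.9897] M [-0.2725  0.2849  0.1479] 0.4072895127214609 29.999462482519448
```

```bash
python3 - <<'E'
from h import *
c=capture('side'); u,v=map(int,proj(c,(.52,.1,.05)))
b=cv2.resize(c['color'][v-40:v+35,u-50:u+50],(800,600),interpolation=cv2.INTER_CUBIC); cv2.imwrite('pics/s7.png',b)
a=cv2.imread('pics/s6.png'); 
t=a[240:450,335:430]; r=cv2.matchTemplate(b,t,cv2.TM_CCOEFF_NORMED); print('cell',cv2.minMaxLoc(r)[1::2],'was (335,240)')
t=a[285:335,435:475]; r=cv2.matchTemplate(b[200:400,380:520],t,cv2.TM_CCOEFF_NORMED); print('jaw',cv2.minMaxLoc(r)[1::2],'was (55,85)')
d=cv2.absdiff(a,b).max(2)>40; ys,xs=np.nonzero(d[200:]);print(d[200:].sum(),xs.min(),xs.max(),ys.min()+200,ys.max()+200)
E
python3 s.py
```

```text
cell (0.9998961687088013, (335, 240)) was (335,240)
jaw (0.9992435574531555, (55, 85)) was (55,85)
2411 442 543 248 360
19.625 j6 37.06 yaw -49.08 pos [0.5085 0.0042 0.0453] tau [  0.8764 -36.9599  -7.7148   0.4735  -0.5067   0.0699] F [-1.8202 -1.9517  5.8941] M [-0.3517  0.3095  0.0645] 0.40646789519866455 29.999749939888716
```

Call:
jog_arm --pt "0 0 0" --pt "0 0 0" --pt "0 0 0" --pt "0 0 0" --pt "0 0 0" --pt "0 0 0" --turn '[-2, -4, -6, -7, -7.5, -8]' --grip '[0.7, 0.7, 0.7, 0.7, 0.7, 0.7]'

```text
time_s: 20.38
position: [0.5085, 0.0042, 0.0453]
tcp_rot: [[0.839, 0.544, -0.001], [0.544, -0.839, -0.001], [-0.002, -0.0, -1.0]]
force: [-3.0, -1.8, 6.0]
opening: 0.41
grasp_force: 30.0
```

```bash
cat >> s.py <<'E'
from h import capture,proj,cv2
c=capture('side'); u,v=map(int,proj(c,(.52,.1,.05)))
b=cv2.resize(c['color'][v-40:v+35,u-50:u+50],(800,600),interpolation=cv2.INTER_CUBIC)
a=cv2.imread('pics/s6.png')
for n,t,o in (('cell',a[240:450,335:430],(335,240)),('jaw',a[285:335,435:475],(435,285))):
    w=b[o[1]-40:o[1]+t.shape[0]+40,o[0]-40:o[0]+t.shape[1]+40]
    m=cv2.minMaxLoc(cv2.matchTemplate(w,t,cv2.TM_CCOEFF_NORMED)); print(n,round(m[1],3),m[3][0]-40,m[3][1]-40)
r=read_state();print('tau6',r['tau'][5])
E
python3 s.py
```

```text
20.375 j6 45.02 yaw -57.02 pos [0.5085 0.0042 0.0453] tau [  0.4843 -36.9593  -7.7497   0.5662  -0.5313   0.2075] F [-3.0288 -1.7851  6.042 ] M [-0.1619  0.3001  0.2684] 0.4095174866132527 29.99940357170999
cell 0.996 0 0
jaw 0.913 -3 8
tau6 0.23384558502584696
```

Torque is climbing, now 0.21–0.23 N m, so I'm switching to small steps.

Call:
jog_arm --pt "0 0 0" --pt "0 0 0" --pt "0 0 0" --pt "0 0 0" --turn '[-0.7, -1.4, -2, -2.5]' --grip '[0.7, 0.7, 0.7, 0.7]'

```text
time_s: 20.92
position: [0.5085, 0.0042, 0.0453]
tcp_rot: [[0.862, 0.507, -0.002], [0.507, -0.862, -0.001], [-0.002, -0.0, -1.0]]
force: [-2.4, -2.3, 6.5]
opening: 0.403
grasp_force: 30.0
```

```bash
python3 s.py
```

```text
20.925 j6 47.51 yaw -59.51 pos [0.5085 0.0042 0.0453] tau [  0.4376 -36.9546  -7.7603   0.5803  -0.5393   0.2366] F [-2.4222 -2.2802  6.4714] M [-0.2579  0.3865  0.2708] 0.4034139224179857 29.99948430340737
cell 0.994 0 0
jaw 0.876 -6 17
tau6 0.2589801885187626
```

Call:
jog_arm --pt "0 0 0" --pt "0 0 0" --pt "0 0 0" --pt "0 0 0" --turn '[-0.7, -1.4, -2, -2.5]' --grip '[0.7, 0.7, 0.7, 0.7]'

```text
time_s: 21.48
position: [0.5085, 0.0043, 0.0453]
tcp_rot: [[0.883, 0.469, -0.002], [0.469, -0.883, -0.001], [-0.002, 0.0, -1.0]]
force: [-1.6, -2.2, 6.5]
opening: 0.403
grasp_force: 30.0
```

```bash
python3 s.py; python3 - <<'E'
from h import *
c=capture('side'); u,v=map(int,proj(c,(.52,.1,.05)))
cv2.imwrite('pics/s8.png',cv2.resize(c['color'][v-40:v+35,u-50:u+50],(800,600),interpolation=cv2.INTER_CUBIC))
E
```

```text
21.475 j6 50.01 yaw -62.0 pos [0.5085 0.0043 0.0453] tau [  0.403  -36.9533  -7.7726   0.5687  -0.5473   0.2366] F [-1.5618 -2.1675  6.4739] M [-0.2722  0.3435  0.294 ] 0.4030440467201136 29.999316302128136
cell 0.99 0 1
jaw 0.849 -26 -31
tau6 0.25894920341670513
```

View pics/s8.png

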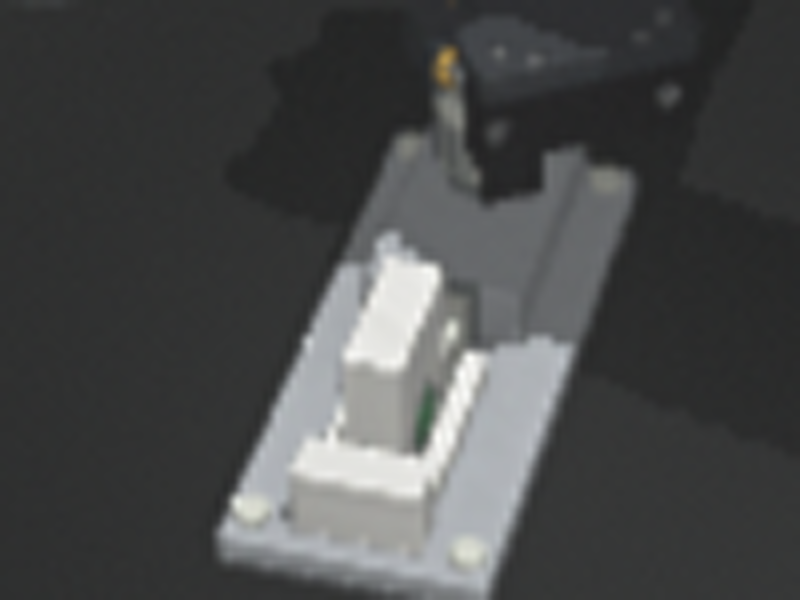

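The last view shows the cell upright against the fence at (390,350), with the jaw behind it. The torque held the same value (0.2366) over two steps, so the clutch is slipping, by about 3–5° so far. I'll add about 9° and release.

Call:
jog_arm --pt "0 0 0" --pt "0 0 0" --pt "0 0 0" --pt "0 0 0" --pt "0 0 0" --pt "0 0 0" --pt "0 0 0" --turn '[-1.5, -3, -4.5, -6, -7.5, -8.5, -9]' --grip '[0.7, 0.7, 0.7, 0.7, 0.7, 0.7, 0.7]'

```text
time_s: 22.45
position: [0.5084, 0.0043, 0.0453]
tcp_rot: [[0.946, 0.325, -0.002], [0.325, -0.946, -0.001], [-0.002, 0.0, -1.0]]
force: [-1.8, -1.7, 6.7]
opening: 0.406
grasp_force: 30.0
```

```bash
python3 s.py
```

```text
22.45 j6 59.01 yaw -71.01 pos [0.5084 0.0043 0.0453] tau [  0.2757 -36.9467  -7.812    0.522   -0.5735   0.2452] F [-1.8159 -1.7187  6.719 ] M [-0.1965  0.3667  0.2846] 0.40627782784649535 29.999428912997246
cell 0.965 -1 2
jaw 0.944 -3 13
tau6 0.25980052538216114
```

Still on the plateau. Letting go and lifting.

Call:
jog_arm --pt "0 0 0" --pt "0 0 0" --pt "0 0 0" --pt "0 0 0" --pt "0 0 0" --pt "0 0 0" --pt "0 0 4" --pt "0 0 8" --pt "0 0 12" --pt "0 0 12" --pt "0 0 12" --turn '[0, 0, 0, 0, 0, 0, 0, 0, 0, 0, 0]' --grip '[0, 0, 0, 0, 0, 0, 0, 0, 0, 0, 0]'

```text
time_s: 23.88
position: [0.5085, 0.0048, 0.1646]
tcp_rot: [[0.946, 0.324, -0.001], [0.324, -0.946, 0.0], [-0.001, -0.001, -1.0]]
force: [-0.0, -0.7, 0.4]
opening: 1.001
grasp_force: 0.0
```

```bash
python3 s.py; python3 -c "
from rig import *
print(hand_in())"
```

```text
23.875 j6 59.05 yaw -71.12 pos [0.5085 0.0048 0.1646] tau [  0.019  -37.283  -13.7696   0.0583  -0.0881   0.0011] F [-0.026  -0.7363  0.3551] M [ 0.0325  0.0216 -0.0611] 1.0010227105116314 0.0
cell 0.928 0 2
jaw 1.0 0 0
tau6 0.00043645208279485814
the job is handed in; nothing more can be done
None
```

The cell is clamped upright in the larger clamp, the clutch slipped by an estimated 12–15° (inferred from the torque plateau, not measured), the knob is released, and the job was handed in at about 24 s; no verdict came back.

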